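Load the panel dryer and start it through its interlocked switches

TASK

Start a drying run on the bench panel dryer: first push the painted test board upright and fully home into the dryer's spring clip slot, then turn the isolator clockwise to its stop, which frees the selector beside it, and then turn the selector clockwise to its stop. Leave the other things on the bench where they are.

Things in the scene. Friction and masses are not known exactly. Their poses are not given: they have to be found in the camera images.
- board_mid (a point): Centre of the painted test board: stiff fibre-cement, 10 mm thick (its x), 90 mm wide (its y), 80 mm high (its z), 120 g (0.8 to 1.3 times), grey with white painted faces, the same both ways round. Its lower edge is bevelled to 6 mm thick over the last 6 mm. It starts upright in the wooden stand, its centre 50 mm and its top 90 mm above the table; it lifts straight out.
- stand: Wooden stand fixed to the bench, 85 mm (x) by 115 mm (y) by 32 mm high, with a slot 13 mm wide and 22 mm deep along its y that holds the test board loosely. Origin at the centre of its underside.
- dryer: Bench panel dryer, a low grey housing fixed to the bench, 200 mm (x, front to back) by 400 mm (y); deck 45 mm high. Origin at the centre of its underside, its x pointing away from the robot, its y to the left. The clip slot is on its left at y = +130 mm, the isolator in its middle at y = 0, the selector on its right at y = -100 mm, all at x = 0.
- clip_floor (a point): Centre of the floor of the clip slot, 20 mm above the table; axes as the dryer's. The slot runs along the dryer's y: guide walls 13 mm apart (14 mm high), end cheeks 97 mm apart. Fully home, the board's lower edge rests on this floor, its centre 40 mm above this point, its top 100 mm above the table. An aluminium duct 14 mm high stands on the deck 83 mm behind the slot.
- clip_mouth (a point): Centre of the slot's mouth, 63 mm above the table, between sloping steel lips about 33 mm apart at their top; the end cheeks are as high. Two sprung steel bars 21 mm above the slot floor, 7 mm apart at rest, grip the board's faces: pushing it down past them takes about 6 to 14 N, and it stays where it is left.
- isolator_grip (a point): On the isolator's axis, at the height to grip, 81 mm above the table. The isolator has a black upright bar handle 56 mm long (its x), 14 mm thick (its y), reaching from 53 to 95 mm above the table, on a flat steel D-shaped cam plate of 42 mm radius whose top is 53 mm above the table. The point turns with the handle; at joint value 0 the handle lies along the dryer's x.
- isolator (a joint): Isolator angle in rad, 0 at rest, growing clockwise seen from above, stop at 1.25; starts between 0 and 0.3. It turns stiffly (about 0.06 N m) and stays where it is left. Only near its stop does the flat of its cam face the selector and let the selector's plate pass; with the selector turned, the isolator is in turn locked.
- selector_grip (a point): On the selector's axis, at the height to grip, 81 mm above the table. The selector has a black upright bar handle 36 mm long (its x), 12 mm thick (its y), top 95 mm above the table, on a round skirt of 26 mm radius (top 59 mm above the table) with a flat steel quarter-sector plate of 73 mm radius. The point turns with the handle; at joint value 0 the handle lies along the dryer's x.
- selector (a joint): Selector angle in rad, 0 at rest (its start), growing clockwise seen from above, stop at 1.2. Locked at 0 by the isolator's cam until the isolator is turned to its stop; then it turns stiffly (about 0.05 N m) and stays where it is left.
- pot_mid (a point): Centre of a white lidded pot, 100 mm diameter, 115 mm high; bystander, may stand where the stand does not.
- jar_small_mid (a point): Centre of a small white jar, 52 mm diameter, 75 mm high; bystander in front of the dryer.
- bottle_grey_mid (a point): Centre of a grey bottle, 64 mm diameter, 150 mm high; bystander beyond the dryer.
- beaker_mid (a point): Centre of a white open beaker, 70 mm diameter, 85 mm high; bystander to the left beyond the dryer.
- applicator_mid (a point): Centre of a steel film applicator, 50 by 90 mm, 26 mm high; bystander beyond the dryer.
- spatula_grip (a point): Handle of a spatula 190 mm long lying on the bench; bystander in front of the dryer.
Mind the look-alikes: they are no part of the job. There is more than one size of the part that bears board_mid; the job needs the smallest.

How it is judged:
On the way, in this order (a step that is already met when the one before it is completed fails the run):
1. the test board is fully home and upright in the clip slot, both switches still unset (z of board_mid in the frame of clip_floor between 0.036 and 0.044 m and horizontal distance between board_mid and clip_floor below 0.008 m and angle between board_mid's own z axis and vertical below 0.1 rad and value of joint isolator below 0.6 rad and value of joint selector below 0.2 rad), for 0.2 s.
2. the isolator is turned to its stop, the selector still at rest (value of joint isolator above 1.05 rad and value of joint selector below 0.2 rad), for 0.1 s.
3. the selector is turned to its stop (value of joint selector above 1.05 rad), for 0.2 s.
At the end, for the whole second after the job is handed in: The board stands in the clip slot, its centre within 8 mm sideways of the slot's centre and 36 to 44 mm above the slot floor (fully home is 40), within 0.1 rad of upright and at rest; the isolator is turned beyond 1.05 rad and the selector beyond 1.05 rad (their stops are at 1.25 and 1.2) (z of board_mid in the frame of clip_floor between 0.036 and 0.044 m and horizontal distance between board_mid and clip_floor below 0.008 m and angle between board_mid's own z axis and vertical below 0.1 rad and value of joint each of isolator, selector above 1.05 rad and linear speed of board below 0.02 m/s); the robot touches nothing.
It fails at once if a bystander (pot, jar, bottle, beaker, applicator or spatula) is moved by more than 30 mm (distance of any of pot_mid, jar_small_mid, bottle_grey_mid, beaker_mid, applicator_mid, spatula_grip from where it was at the start of the episode above 0.03 m).
It also fails if it takes over 67 s, if anything falls off the work surface, if the arm or the gripper's body presses on something with over 40 N, if the wrist force passes 120 N, or if a joint passes its speed limit or range.

ROBOT

A 6-joint arm with a two-finger parallel gripper is mounted at the origin on the work surface. World frame = base frame: x ahead of the robot, y to its left, z up, the work surface at z = 0. Lengths are in m, angles in rad, forces in N, time in s.
With the tool pointing down it reaches from about 0.325 to 0.85 m from the base axis. Payload 4.4 kg.
Tool frame: the origin (TCP) lies at the very end of the fingers, on their centre line; the grasp point (between the pads) lies 19 mm behind it (bot.grip_depth is the distance from the TCP to the grasp point, in m); z points along the fingers, y is the line along which they close (so a half turn about z gives the same grasp; the last joint's range is limited). The gripper opens to 94 mm and grips with 3 to 60 N. Pads are 16 mm wide; open, the fingers measure 119 mm over their backs; the gripper's body (75 mm by 177 mm) begins 78 mm behind the grasp point.
Start: joints at [-1.317, 0.207, 1.542, -0, 1.393, -0.15], TCP at [0.226, -0.529, 0.205] pointing down, gripper open.
Joint ranges: [-2.73, 2.73], [-0.86, 2.22], [0.23, 2.46], [-1.11, 4.25], [0.08, 2.63], [-2.82, 2.82]. Speed limits (rad/s): [2.79, 2.79, 3.14, 3.14, 3.14, 3.14].

INTERFACE

Orientations are given as a 3x3 rotation matrix whose columns are the frame's x, y, z axes.
In Python, from bench import bot, viewer gives the robot as it stands.
- The arm moves only by the tool send_rows, never from a script. Its argument "steps" is a list of rows, each a list of 6 numbers: the shift along the tool's x, y, z in m, then the turn, a rotation vector about the tool's x, y, z in rad. In form: [[x, y, z, ax, ay, az], ...]. A call has 1 to 20 rows; each row shifts and turns the commanded pose from where the row before left it, along the tool's axes as they then stand; what a row does not reach is not made up. A row lasts 1/12 s, in which the tool goes at most 41.7 mm and 7.16 degrees, less where a joint would pass 70% of its speed; a pose out of reach is approached as far as the arm can. A call with a gripper value outside its range is refused whole. "claw" is the finger opening in m, from 0 to 0.094, set as the call begins (left out, the last holds). The fingers move at their own pace and stop on an object; the grip force is fixed at half the most. Time passes only in rows, so rows that do not move let the fingers close. It gives the time, the measured TCP pose, the force, the opening and the grip force at its end, in the units of the state.
- bot.state(): the state, without advancing time (a new reading comes with each control period).
- viewer.camera(name): name is "scene" or "side" or "wrist"; returns (picture, depth): 480x640x3 uint8, red, green, blue; 480x640 float32, m along the optical axis (not along the pixel's ray), 0 where there is no reading.
- viewer.camera_info(name): a dict with "fx", "fy", "cx", "cy" (pixels), "R" (3x3) and "t" (3): a world point X has camera coordinates R X + t. Camera axes: x right, y down, z forward; pixel columns grow to the right and rows downward; lengths in m; the calibration is good to about 2 mm. A picture is of the moment at which its call begins: read the wrist's pose just before it. camera_info takes no time and is no camera call; for the wrist camera it gives the pose at the moment of the call.
- bot.job_done(): hands the job in; it is judged then, once.
The state is a dict: "clock": time; "joint_positions": joint angles; "qd": joint speeds; "effort": joint torques, N m; "eef_pos": TCP position; "eef_rot": TCP orientation; "ft_force": force on the tool from outside, world axes, zero at the start; "ft_torque": the same for the moment, N m; "gripper_width": finger opening in m; "finger_force": force on a finger pad.
Only numpy, scipy, OpenCV 4.12 (cv2) and the standard library are available. Lean on these libraries where they do the work, as an engineer would, in place of code of your own. Each camera call takes 0.05 s, during which the arm holds its last target. There are 200 camera calls.

## Working session

There is one attempt and no reset: what is moved stays moved. The work goes in short steps, Python scripts to look and compute and a tool call to move; the robot and the scene stay as the last step left them, time stands still between calls to the robot, and variables do not carry over. Pictures are saved under pics/ and viewed, at most 10 in all, crops included, and the job is handed in when it is done.

Besides the shell and the picture viewer there is one more tool, called by a JSON object that holds its "fn" and its "kwargs", one argument or row to a line. send_rows: Moves the arm, as the interface text tells. Its arguments: {"type":"object","properties":{"steps":{"type":"array"},"claw":{"type":"number"}},"required":["steps"]}

```bash
mkdir -p pics; cat > h.py <<'E'
import numpy as np, cv2
from bench import bot, viewer
def cam(n):
    i=viewer.camera_info(n); p,d=viewer.camera(n); return p,d,i
def cloud(d,i):
    v,u=np.mgrid[:480,:640]
    c=np.stack([(u-i['cx'])/i['fx']*d,(v-i['cy'])/i['fy']*d,d],-1)
    return (c-np.array(i['t']))@np.array(i['R'])
E
python3 - <<'E'
from h import *
for n in ('scene','side'):
    p,d,i=cam(n); cv2.imwrite(f'pics/{n}.png',p[...,::-1]); np.savez(f'{n}.npz',p=p,d=d,w=cloud(d,i))
    print(n,-np.array(i['R']).T@i['t'],i['fx'])
s=bot.state();print(s['clock'],s['eef_rot'])
E
```

```text
scene [1.57640271 0.65595504 1.0126691 ] 523.7053709313826
side [-0.0567639   1.0160511   1.36604851] 585.0140908014941
0.1 [[ 9.19169197e-01  3.93862562e-01 -5.19037527e-04]
 [ 3.93862797e-01 -9.19167180e-01  1.94750232e-03]
 [ 2.89965994e-04 -1.99451372e-03 -9.99997969e-01]]
```

View pics/scene.png

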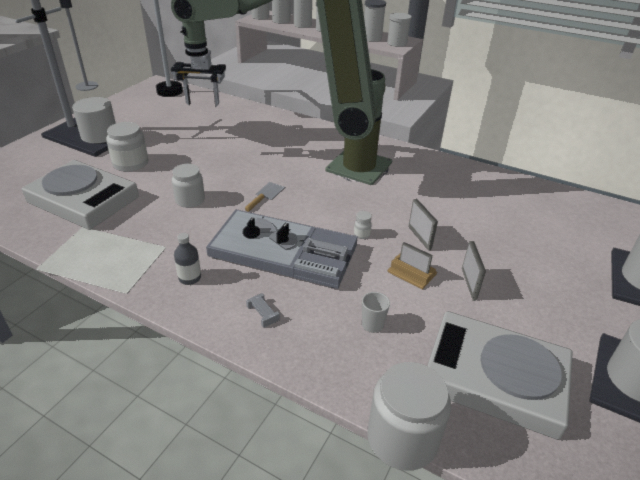

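View pics/side.png

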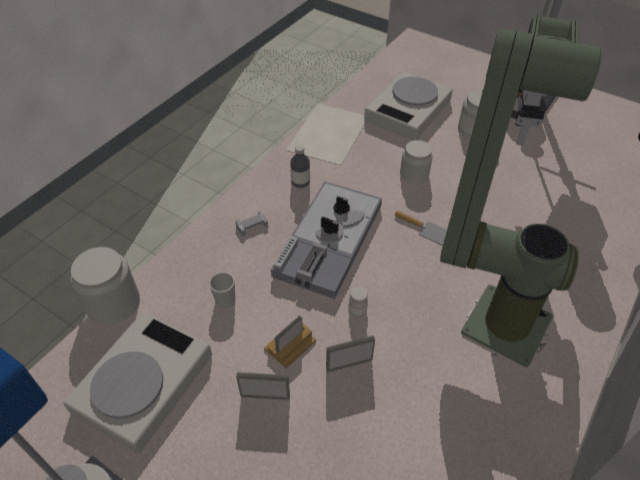

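Board candidates in scene.png are (415,258) in the wooden stand, and larger boards at (422,224) and (473,270), both free-standing. I choose the one in the stand, which is the smallest. The dryer is at (283,247), with the isolator at (284,233), the selector at (251,229) and the clip slot at (325,250). Next I'll measure these and check with a crop.

```bash
python3 - <<'E'
from h import *
S=[np.load(n+'.npz') for n in ('scene','side')]
def box(n,u0,u1,v0,v1): 
    k=S[n]['w'][v0:v1,u0:u1].reshape(-1,3); return k
def rect(P,name):
    P=P.astype(np.float32); r=cv2.minAreaRect(P[:,:2]*1000); print(name,len(P),'c',np.round(r[0],1),'size',np.round(r[1],1),'ang',round(r[2],1),'zmed',np.median(P[:,2]).round(4))
# three boards
for n,bs in ((0,{'A':(398,434,240,275),'B':(405,440,198,250),'C':(458,488,240,300)}),(1,{'A':(270,308,312,352),'B':(322,378,332,372),'C':(232,292,368,402)})):
    for k,b in bs.items():
        P=box(n,*b); Q=P[P[:,2]>.05]; rect(Q,f'{n}{k}'); print('  zmax',np.percentile(Q[:,2],99).round(3))
    P=box(n,*((200,360,205,290) if n==0 else (265,385,180,300)))
    D=P[(P[:,2]>.03)&(P[:,2]<.052)]; rect(D,'deck')
    for lo,hi in ((.085,.11),):
        Q=P[(P[:,2]>lo)&(P[:,2]<hi)]
        c=Q; 
        import scipy.cluster.hierarchy as h
        l=h.fcluster(h.linkage(c[:,:2],'single'),.012,'distance')
        for j in set(l):
            if (l==j).sum()>6: rect(c[l==j],f'knob{j}')
    Q=P[(P[:,2]>.056)&(P[:,2]<.07)]; 
    np.set_printoptions(suppress=True)
    l=h.fcluster(h.linkage(Q[:,:2],'single'),.012,'distance')
    for j in set(l):
        if (l==j).sum()>6: rect(Q[l==j],f'mid{j}')
a=cv2.resize(S[0]['p'][185:310,190:500,::-1],None,fx=2.5,fy=2.5,interpolation=2)
cv2.imwrite('pics/c1.png',a)
E
```

```text
0A 430 c [459.2 383.1] size [91.6 19. ] ang 82.3 zmed 0.0747
  zmax 0.093
0B 630 c [905.2 512.6] size [1370.3   80.7] ang 15.4 zmed 0.0884
  zmax 0.112
0C 574 c [966.3 606.6] size [1222.7   59.5] ang 7.4 zmed 0.0919
  zmax 0.114
deck 5025 c [545.3  11.9] size [266.2 403.9] ang 11.4 zmed 0.0452
knob1 84 c [572.9  18.9] size [59.8 16.4] ang 0.1 zmed 0.0929
knob2 48 c [590.5 -79.3] size [39.8 15.4] ang 11.4 zmed 0.0932
mid1 11 c [387.9 171.3] size [16.9  4.9] ang 53.5 zmed 0.0635
mid2 261 c [630.3 160.4] size [ 31.6 120.1] ang 10.0 zmed 0.0591
mid4 117 c [593.  -74.1] size [53.1 53.5] ang 37.8 zmed 0.0591
mid7 10 c [534.  -79.5] size [31.9  9.8] ang 41.9 zmed 0.0567
mid9 262 c [548.2 145.1] size [ 46.7 123. ] ang 9.4 zmed 0.0609
mid12 63 c [570.1  32.9] size [29.3 60.4] ang 85.4 zmed 0.0602
1A 358 c [223.4 698.8] size [ 69.  843.7] ang 36.8 zmed 0.0816
  zmax 0.642
1B 826 c [151.4 678.5] size [115.6 784.8] ang 23.3 zmed 0.0924
  zmax 0.114
1C 881 c [173.8 746.3] size [119.  699.7] ang 50.2 zmed 0.0943
  zmax 1.366
deck 5438 c [569.5  31.8] size [293.8 461.4] ang 24.0 zmed 0.0444
knob1 54 c [586.6 -74.5] size [37.6 18.6] ang 16.4 zmed 0.0908
knob2 89 c [569.   23.3] size [57.5 20.8] ang 4.8 zmed 0.093
mid2 16 c [377.3 190.2] size [19.8 35.3] ang 5.1 zmed 0.0683
mid4 219 c [624.6 166.4] size [ 25.8 122.7] ang 11.1 zmed 0.0592
mid5 244 c [544.9 151.9] size [ 44.9 125.1] ang 10.2 zmed 0.0608
mid7 126 c [562.8 -65.2] size [49.7 96.2] ang 71.3 zmed 0.0594
mid13 75 c [560.4  38.7] size [58.2 39.1] ang 13.5 zmed 0.0609
```

View pics/c1.png

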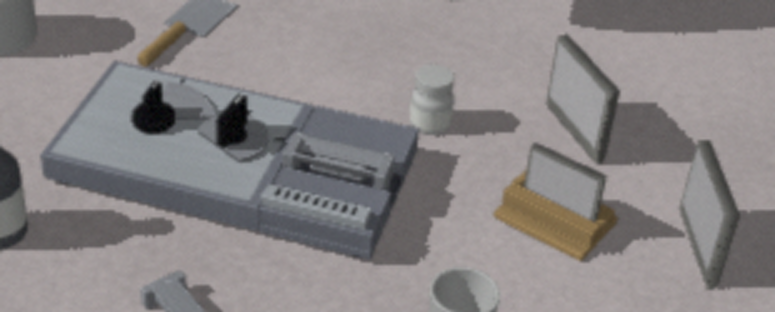

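c1.png: the board in the wooden stand is at crop (565,180) and is clearly smaller than the two free boards at (582,97) and (708,213), so the choice holds. The slot is at (335,165). I'll turn the tool and go above the board for a close look.

{"fn": "send_rows", "kwargs": {
  "steps": [
    [0,0,-0.0125,0,0,-0.1145],
    [0,0,-0.0125,0,0,-0.1145],
    [0,0,-0.0125,0,0,-0.1145],
    [0,0,-0.0125,0,0,-0.1145],
    [0,0,0,0,0,-0.1145],
    [0,0,0,0,0,-0.1145],
    [0,0,0,0,0,-0.1145],
    [0,0,0,0,0,-0.1145],
    [0,0,0,0,0,-0.1145],
    [0,0.0275,0,0,0,0],
    [0,0.0275,0,0,0,0],
    [0,0.0275,0,0,0,0],
    [0,0.0275,0,0,0,0]
  ],
  "claw": 0.05
}}

```text
clock: 1.18
eef_pos: [0.3362, -0.5432, 0.2548]
eef_rot: [[0.136, 0.991, -0.001], [0.991, -0.136, 0.001], [0.001, -0.001, -1.0]]
ft_force: [0.4, -0.0, -0.5]
gripper_width: 0.0499
finger_force: 0.0
```

{"fn": "send_rows", "kwargs": {
  "steps": [
    [0.037,0,0,0,0,0],
    [0.037,0,0,0,0,0],
    [0.037,0,0,0,0,0],
    [0.037,0,0,0,0,0],
    [0.037,0,0,0,0,0],
    [0.037,0,0,0,0,0],
    [0.037,0,0,0,0,0],
    [0.037,0,0,0,0,0],
    [0.037,0,0,0,0,0],
    [0.037,0,0,0,0,0],
    [0.037,0,0,0,0,0],
    [0.037,0,0,0,0,0],
    [0.037,0,0,0,0,0],
    [0.037,0,0,0,0,0],
    [0.037,0,0,0,0,0],
    [0.037,0,0,0,0,0],
    [0.037,0,0,0,0,0],
    [0.037,0,0,0,0,0]
  ]
}}

```text
clock: 2.68
eef_pos: [0.4249, 0.1184, 0.2552]
eef_rot: [[0.135, 0.991, -0.0], [0.991, -0.135, -0.0], [-0.0, -0.0, -1.0]]
ft_force: [0.9, -1.0, 0.7]
gripper_width: 0.0499
finger_force: 0.0
```

```bash
python3 - <<'E'
from h import *
s=bot.state();print(s['clock'],s['eef_pos'],s['eef_rot'],s['joint_positions'],s['gripper_width'])
p,d,i=cam('wrist'); cv2.imwrite('pics/w1.png',p[...,::-1]); np.savez('w1.npz',p=p,d=d,w=cloud(d,i))
print(-np.array(i['R']).T@i['t'],i['fx'],np.array(i['R']).T[:,2])
E
```

```text
2.6833 [0.4248897  0.11839447 0.25519424] [[ 1.34914750e-01  9.90857190e-01 -1.98427795e-04]
 [ 9.90857201e-01 -1.34914773e-01 -1.03834018e-04]
 [-1.29655524e-04 -1.82604869e-04 -9.99999975e-01]] [ 7.51273357e-02 -1.25387443e-01  1.78306980e+00 -8.89818704e-05
  1.48411596e+00  2.10462487e-01] 0.04989693601467783
[0.43569367 0.19585903 0.43336613] 394.23928595835133 [-0.03629388 -0.26777965 -0.96279635]
```

View pics/w1.png

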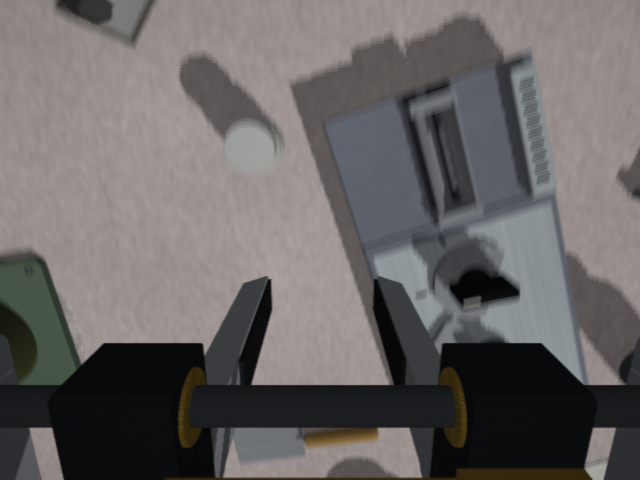

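w1.png: a steep view with the slot centred about (450,155), the isolator handle at (480,288) and the jar at (252,148). I'll measure the slot and isolator from here, then go on to the board.

```bash
python3 - <<'E'
from h import *
np.set_printoptions(suppress=True,precision=4)
w=np.load('w1.npz')['w']
def rect(P,name):
    r=cv2.minAreaRect(P[:,:2].astype(np.float32)*1000); print(name,len(P),np.round(r[0],1),np.round(r[1],1),round(r[2],1),np.median(P[:,2]).round(4))
P=w[80:240,395:500].reshape(-1,3); 
for lo in (.054,.058,.061):
    rect(P[(P[:,2]>lo)&(P[:,2]<.075)],f'frame>{lo}')
Q=P[(P[:,2]<.038)&(P[:,2]>.01)]; rect(Q,'cavity')
K=w[240:320,420:540].reshape(-1,3); rect(K[(K[:,2]>.085)],'iso'); print(np.percentile(K[:,2],99))
D=w[60:300,320:560].reshape(-1,3); D=D[abs(D[:,2]-.045)<.003]; rect(D,'deckpart')
# profile across slot, at dryer axes 
th=np.radians(10.7); ex=np.array([np.cos(th),np.sin(th)]); ey=np.array([-ex[1],ex[0]])
c=np.array([.547,.149]); a=(P[:,:2]-c)@ex; b=(P[:,:2]-c)@ey
for lo in np.arange(-.026,.026,.002):
    m=(a>=lo)&(a<lo+.002)&(abs(b)<.03); print(round(lo*1000),np.percentile(P[m,2],[10,50,90]) if m.any() else None)
for lo in list(np.arange(-.062,-.04,.003))+list(np.arange(.04,.065,.003)):
    m=(b>=lo)&(b<lo+.003)&(abs(a)<.008); print('y',round(lo*1000),np.percentile(P[m,2],[10,50,90]) if m.any() else None)
E
```

```text
frame>0.054 3112 [546.9 146.4] [ 44.3 121. ] 10.5 0.0607
frame>0.058 2486 [546.9 146.4] [ 44.3 121. ] 10.6 0.061
frame>0.061 1282 [546.8 146.5] [ 43.2 120.5] 10.7 0.0617
cavity 2113 [546.3 156.9] [ 44.7 118.9] 10.7 0.0321
iso 1040 [501.6  91.5] [ 48.9 242. ] 43.7 0.0935
0.09487864455106927
deckpart 28854 [556.8  93.2] [199.5 248.2] 10.6 0.0442
-26 [0.043 0.044 0.045]
-24 [0.0422 0.0434 0.0444]
-22 [0.0323 0.0333 0.0342]
-20 [0.0325 0.0606 0.0624]
-18 [0.0322 0.0343 0.0626]
-16 [0.0323 0.0338 0.0595]
-14 [0.0392 0.055  0.0569]
-12 [0.0507 0.0524 0.0536]
-10 [0.0474 0.0488 0.0501]
-8 [0.0429 0.0439 0.0453]
-6 [0.0419 0.0429 0.0435]
-4 [0.04 0.04 0.04]
-2 [0.0187 0.0189 0.0193]
0 [0.0184 0.0192 0.0201]
2 [0.0182 0.0208 0.043 ]
4 [0.0183 0.0267 0.0441]
6 [0.021  0.0437 0.0484]
8 [0.0481 0.0502 0.0523]
10 [0.0518 0.0538 0.0552]
12 [0.0545 0.0566 0.0585]
14 [0.0581 0.0599 0.0619]
16 [0.0611 0.0621 0.063 ]
18 [0.0602 0.061  0.0619]
20 None
22 None
24 [0.0429 0.044  0.0451]
y -62 [0.0602 0.061  0.0618]
y -59 [0.0604 0.0612 0.062 ]
y -56 [0.0599 0.0613 0.0622]
y -53 [0.0256 0.0477 0.061 ]
y -50 [0.0188 0.0205 0.0478]
y -47 [0.0185 0.021  0.0353]
y -44 [0.0187 0.0203 0.0343]
y -41 [0.0185 0.0204 0.0475]
y 40 [0.018  0.0201 0.0408]
y 43 [0.0187 0.0297 0.0475]
y 46 [0.0599 0.0608 0.062 ]
y 49 [0.06   0.061  0.0618]
y 52 [0.0599 0.061  0.062 ]
y 55 [0.0425 0.0607 0.062 ]
y 58 [0.0186 0.0197 0.0326]
y 61 [0.0181 0.0197 0.033 ]
y 64 [0.0178 0.0196 0.0329]
```

{"fn": "send_rows", "kwargs": {
  "steps": [
    [0.035,0,0,0,0,0],
    [0.035,0,0,0,0,0],
    [0.035,0,0,0,0,0],
    [0.035,0,0,0,0,0],
    [0.02,0,0,0,0,0],
    [0,0,0,0,0,0],
    [0,0,0,0,0,0]
  ]
}}

```text
clock: 3.32
eef_pos: [0.4465, 0.2751, 0.2546]
eef_rot: [[0.133, 0.991, -0.002], [0.991, -0.133, -0.001], [-0.002, -0.001, -1.0]]
ft_force: [-0.1, -0.6, 0.8]
gripper_width: 0.0504
finger_force: 0.0
```

```bash
python3 - <<'E'
from h import *
s=bot.state();print(s['clock'],s['eef_pos'])
p,d,i=cam('wrist'); cv2.imwrite('pics/w2.png',p[...,::-1]); w=cloud(d,i);np.savez('w2.npz',p=p,d=d,w=w)
m=(np.hypot(w[...,0]-.459,w[...,1]-.383)<.07)&(w[...,2]<.11)
for lo,hi in ((.08,.1),(.086,.1),(.05,.1),(.026,.036)):
    P=w[m&(w[...,2]>lo)&(w[...,2]<hi)]
    r=cv2.minAreaRect(P[:,:2].astype(np.float32)*1000);print(lo,len(P),r,np.median(P[:,2]))
E
```

```text
3.3167 [0.44649936 0.27513424 0.25464128]
0.08 1538 ((457.7228698730469, 384.3313293457031), (90.13896179199219, 10.787834167480469), 80.97091674804688) 0.0888637314117377
0.086 1448 ((457.79046630859375, 384.3171691894531), (90.15770721435547, 10.4732666015625), 80.73291015625) 0.08891991079976012
0.05 1538 ((457.7228698730469, 384.3313293457031), (90.13896179199219, 10.787834167480469), 80.97091674804688) 0.0888637314117377
0.026 5261 ((457.4088134765625, 382.3410339355469), (114.95088958740234, 53.139183044433594), 80.63742065429688) 0.03085750523406915
```

View pics/w2.png

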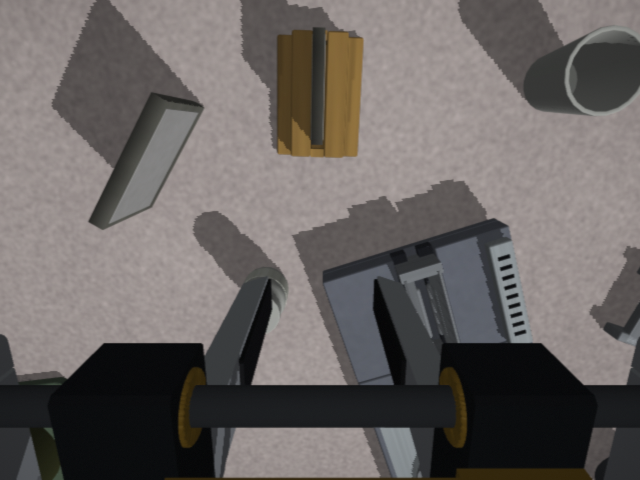

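w2.png: the board is on edge at (319,85) in the stand. It measures 90 by 10 mm, centred at (457.8, 384.3) mm with its top near 90 mm. One big board is at (145,160) and out of the way. Now the reach and grip.

{"fn": "send_rows", "kwargs": {
  "steps": [
    [0.03,-0.001,0,0,0,0],
    [0.03,-0.001,0,0,0,0],
    [0.03,-0.001,0,0,0,0],
    [0.02,0,0,0,0,0],
    [0,0,0,0,0,0.027],
    [0,0,0.03,0,0,0],
    [0,0,0.03,0,0,0],
    [0,0,0.03,0,0,0],
    [0,0,0.03,0,0,0],
    [0,0,0,0,0,0],
    [0,0,0,0,0,0]
  ]
}}

```text
clock: 4.28
eef_pos: [0.4579, 0.382, 0.1339]
eef_rot: [[0.164, 0.986, -0.004], [0.986, -0.164, -0.003], [-0.004, -0.004, -1.0]]
ft_force: [0.3, 0.3, 1.1]
gripper_width: 0.0501
finger_force: 0.0
```

```bash
python3 - <<'E'
from h import *
s=bot.state();R=np.array(s['eef_rot']);print(s['clock'],s['eef_pos'],R.T@(np.array([.4578,.3843,.062])-s['eef_pos']),np.degrees(np.arctan2(R[1,1],R[0,1])))
E
```

```text
4.2833 [0.45790825 0.38198298 0.13386095] [ 0.0025225  -0.00022754  0.07185375] -9.424513177229487
```

{"fn": "send_rows", "kwargs": {
  "steps": [
    [0.0025,0,0.02,0,0,0],
    [0,0,0.02,0,0,0],
    [0,0,0.02,0,0,0],
    [0,0,0.0115,0,0,0],
    [0,0,0,0,0,0],
    [0,0,0,0,0,0]
  ]
}}

```text
clock: 4.78
eef_pos: [0.4603, 0.387, 0.0654]
eef_rot: [[0.162, 0.987, 0.001], [0.987, -0.162, 0.001], [0.001, 0.001, -1.0]]
ft_force: [0.2, -0.2, -0.1]
gripper_width: 0.0502
finger_force: 0.0
```

{"fn": "send_rows", "kwargs": {
  "steps": [
    [0,0,0,0,0,0],
    [0,0,0,0,0,0],
    [0,0,0,0,0,0],
    [0,0,0,0,0,0],
    [0,0,0,0,0,0],
    [0,0,0,0,0,0],
    [0,0,0,0,0,0],
    [0,0,0,0,0,0]
  ],
  "claw": 0.0
}}

```text
clock: 5.45
eef_pos: [0.459, 0.387, 0.064]
eef_rot: [[0.162, 0.987, -0.001], [0.987, -0.162, 0.0], [0.0, -0.001, -1.0]]
ft_force: [-1.7, 0.2, 1.0]
gripper_width: 0.0095
finger_force: 30.0
```

{"fn": "send_rows", "kwargs": {
  "steps": [
    [0,0,-0.01,0,0,0],
    [0,0,-0.02,0,0,0],
    [0,0,-0.03,0,0,0],
    [0,0,-0.03,0,0,0],
    [0,0,-0.02,0,0,0],
    [0,0,0,0,0,0],
    [0,0,0,0,0,0]
  ]
}}

```text
clock: 6.03
eef_pos: [0.4602, 0.3873, 0.1755]
eef_rot: [[0.162, 0.987, 0.003], [0.987, -0.162, 0.002], [0.002, 0.003, -1.0]]
ft_force: [0.3, 0.4, -2.5]
gripper_width: 0.0096
finger_force: 30.0
```

{"fn": "send_rows", "kwargs": {
  "steps": [
    [0,0,0,0,0,-0.087],
    [0,0,0,0,0,-0.087],
    [0,0,0,0,0,-0.087],
    [0,0,0,0,0,-0.087],
    [-0.025,0.005,0,0,0,0],
    [-0.025,0.005,0,0,0,0],
    [-0.025,0.005,0,0,0,0],
    [-0.025,0.005,0,0,0,0],
    [-0.025,0.005,0,0,0,0],
    [-0.025,0.005,0,0,0,0],
    [-0.025,0.005,0,0,0,0],
    [-0.025,0.005,0,0,0,0],
    [-0.025,0.001,0,0,0,0],
    [-0.025,0,0,0,0,0],
    [0,0,0.02,0,0,0],
    [0,0,0.01,0,0,0],
    [0,0,0,0,0,0],
    [0,0,0,0,0,0],
    [0,0,0,0,0,0]
  ]
}}

```text
clock: 7.62
eef_pos: [0.5451, 0.1494, 0.1433]
eef_rot: [[-0.186, 0.983, -0.001], [0.983, 0.186, -0.0], [0.0, -0.001, -1.0]]
ft_force: [-0.3, -1.0, -0.8]
gripper_width: 0.0101
finger_force: 30.0
```

```bash
python3 - <<'E'
from h import *
s=bot.state();R=np.array(s['eef_rot']);t=np.array(s['eef_pos']);print(s['clock'],t,R.T@(np.array([.5470,.1465,.070])-t),np.degrees(np.arctan2(R[1,1],R[0,1])))
p,d,i=cam('wrist');w=cloud(d,i);a=cv2.imwrite('pics/w3.png',p[...,::-1])
for n in ('scene','side'):
    p,d,i=cam(n);w=cloud(d,i)
    q=(w-t)@R   # tool coords
    c=np.array(i['R'])@t+i['t']; print(n,'tcp px',i['fx']*c[0]/c[2]+i['cx'],i['fy']*c[1]/c[2]+i['cy'])
    m=(abs(q[...,1])<.012)&(abs(q[...,0])<.06)&(q[...,2]>.008)&(q[...,2]<.06)
    P=q[m]; print(m.sum(),np.percentile(P,[1,50,99],axis=0))
    # same camera: slot frame
    m=(w[...,2]>.058)&(w[...,2]<.07)&(np.hypot(w[...,0]-.547,w[...,1]-.1465)<.075)
    r=cv2.minAreaRect(w[m][:,:2].astype(np.float32)*1000);print(r)
    m=(abs(q[...,1])<.012)&(abs(q[...,0])<.06)&(q[...,2]>.008)&(q[...,2]<.06)
    r=cv2.minAreaRect(w[m][:,:2].astype(np.float32)*1000);print('board',r)
    x,y=int(i['fx']*c[0]/c[2]+i['cx']),int(i['fy']*c[1]/c[2]+i['cy'])
    cv2.imwrite(f'pics/{n}3.png',cv2.resize(p[max(0,y-60):y+60,x-60:x+60,::-1],None,fx=4,fy=4,interpolation=2))
a=np.hstack([cv2.imread(f'pics/{n}3.png') for n in('scene','side')]);a=cv2.resize(a,(800,400));cv2.imwrite('pics/both3.png',a)
E
```

```text
7.6167 [0.54513042 0.14944705 0.14334876] [-0.00325941  0.00138781  0.07334624] 10.694558594033472
scene tcp px 327.8038026490516 223.6679417511916
390 [[-0.04983405 -0.00117549  0.00860124]
 [-0.00227038  0.00505496  0.02946174]
 [ 0.04066141  0.00934158  0.05409988]]
((572.3064575195312, 150.3897705078125), (97.56507873535156, 121.29549407958984), 10.329925537109375)
board ((550.66162109375, 145.70545959472656), (14.795316696166992, 91.40524291992188), 13.735357284545898)
side tcp px 311.3907588341058 240.0961594298436
134 [[-0.04264692 -0.0069049   0.00829971]
 [ 0.01877452 -0.0049003   0.0305761 ]
 [ 0.04803242  0.00432622  0.05171573]]
((571.0462036132812, 157.13446044921875), (97.61919403076172, 124.59932708740234), 10.708592414855957)
board ((540.55078125, 151.33180236816406), (11.54127025604248, 91.72248077392578), 5.765988826751709)
```

View pics/both3.png

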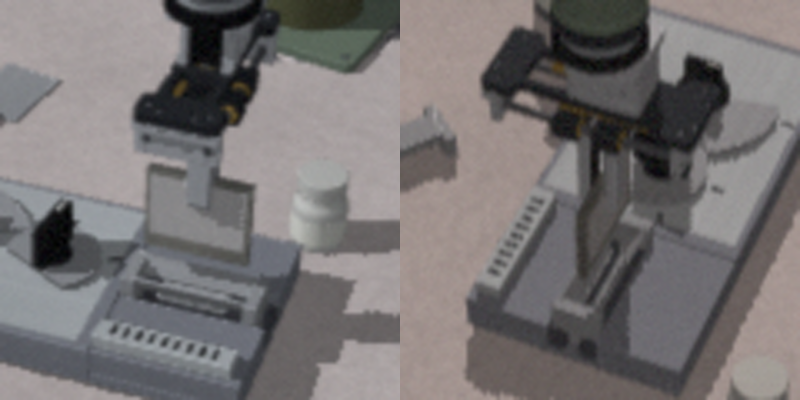

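View pics/w3.png

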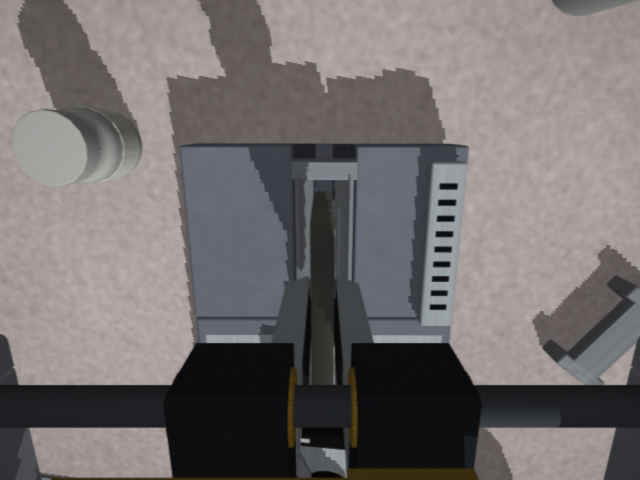

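Both side crops show the board upright above the slot, and w3 shows its lower edge over the slot at about (322,215). It needs about 1 mm along +y of the tool. Now lowering.

{"fn": "send_rows", "kwargs": {
  "steps": [
    [-0.0005,0.001,0,0,0,0],
    [0,0,0.01,0,0,0],
    [0,0,0.01,0,0,0],
    [0,0,0.007,0,0,0],
    [0,0,0.005,0,0,0],
    [0,0,0.005,0,0,0],
    [0,0,0.005,0,0,0],
    [0,0,0,0,0,0],
    [0,0,0,0,0,0]
  ]
}}

```text
clock: 8.52
eef_pos: [0.5466, 0.1484, 0.1015]
eef_rot: [[-0.184, 0.983, -0.001], [0.983, 0.184, -0.0], [0.0, -0.001, -1.0]]
ft_force: [-0.4, -0.3, -1.0]
gripper_width: 0.0098
finger_force: 30.0
```

{"fn": "send_rows", "kwargs": {
  "steps": [
    [0,0,0.003,0,0,0],
    [0,0,0.003,0,0,0],
    [0,0,0.003,0,0,0],
    [0,0,0.003,0,0,0],
    [0,0,0.003,0,0,0],
    [0,0,0.003,0,0,0],
    [0,0,0.002,0,0,0],
    [0,0,0,0,0,0]
  ]
}}

```text
clock: 9.18
eef_pos: [0.5474, 0.1485, 0.0839]
eef_rot: [[-0.185, 0.983, 0.001], [0.983, 0.185, -0.0], [-0.0, 0.001, -1.0]]
ft_force: [-2.9, -1.1, 8.5]
gripper_width: 0.0095
finger_force: 30.0
```

{"fn": "send_rows", "kwargs": {
  "steps": [
    [0,0,0.002,0,0,0],
    [0,0,0.002,0,0,0],
    [0,0,0,0,0,0]
  ]
}}

```text
clock: 9.43
eef_pos: [0.5474, 0.1485, 0.0799]
eef_rot: [[-0.185, 0.983, 0.001], [0.983, 0.185, -0.0], [-0.0, 0.001, -1.0]]
ft_force: [-2.7, -0.1, 9.1]
gripper_width: 0.0097
finger_force: 30.0
```

Moving through the bars at about 9 N. About 6 mm to go.

{"fn": "send_rows", "kwargs": {
  "steps": [
    [0,0,0.002,0,0,0],
    [0,0,0.002,0,0,0],
    [0,0,0.001,0,0,0],
    [0,0,0,0,0,0]
  ]
}}

```text
clock: 9.77
eef_pos: [0.5475, 0.1484, 0.075]
eef_rot: [[-0.185, 0.983, 0.001], [0.983, 0.185, -0.0], [-0.0, 0.001, -1.0]]
ft_force: [-3.8, -1.2, 9.1]
gripper_width: 0.01
finger_force: 30.0
```

{"fn": "send_rows", "kwargs": {
  "steps": [
    [0,0,0.001,0,0,0],
    [0,0,0.001,0,0,0],
    [0,0,0,0,0,0]
  ]
}}

```text
clock: 10.02
eef_pos: [0.5477, 0.1485, 0.074]
eef_rot: [[-0.185, 0.983, 0.002], [0.983, 0.185, -0.0], [-0.0, 0.002, -1.0]]
ft_force: [-5.1, -1.7, 13.0]
gripper_width: 0.0097
finger_force: 30.0
```

{"fn": "send_rows", "kwargs": {
  "steps": [
    [0,0,0.001,0,0,0],
    [0,0,0,0,0,0]
  ]
}}

```text
clock: 10.18
eef_pos: [0.5478, 0.1485, 0.074]
eef_rot: [[-0.185, 0.983, 0.002], [0.983, 0.185, -0.0], [-0.001, 0.002, -1.0]]
ft_force: [-7.2, -2.4, 18.1]
gripper_width: 0.0094
finger_force: 30.0
```

{"fn": "send_rows", "kwargs": {
  "steps": [
    [0,0,0.001,0,0,0],
    [0,0,0,0,0,0]
  ]
}}

```text
clock: 10.35
eef_pos: [0.548, 0.1485, 0.074]
eef_rot: [[-0.185, 0.983, 0.002], [0.983, 0.185, -0.0], [-0.001, 0.002, -1.0]]
ft_force: [-8.3, -1.4, 24.4]
gripper_width: 0.0098
finger_force: 30.1
```

The TCP has bottomed at 0.074 as expected, with the force rising. I'll relax, release and rise.

{"fn": "send_rows", "kwargs": {
  "steps": [
    [0,0,-0.002,0,0,0],
    [0,0,0,0,0,0]
  ]
}}

```text
clock: 10.52
eef_pos: [0.5477, 0.1485, 0.074]
eef_rot: [[-0.185, 0.983, 0.002], [0.983, 0.185, -0.0], [-0.0, 0.002, -1.0]]
ft_force: [-4.6, -1.5, 13.9]
gripper_width: 0.0096
finger_force: 30.0
```

{"fn": "send_rows", "kwargs": {
  "steps": [
    [0,0,0,0,0,0],
    [0,0,0,0,0,0],
    [0,0,0,0,0,0],
    [0,0,0,0,0,0],
    [0,0,-0.01,0,0,0],
    [0,0,-0.02,0,0,0],
    [0,0,-0.03,0,0,0],
    [0,0,-0.03,0,0,0],
    [-0.03,0,-0.03,0,0,0],
    [-0.03,0,-0.03,0,0,0],
    [-0.03,0,-0.03,0,0,0],
    [-0.03,0,0,0,0,0],
    [-0.03,0,0,0,0,0],
    [-0.03,0,0,0,0,0],
    [0,0,0,0,0,0],
    [0,0,0,0,0,0]
  ],
  "claw": 0.045
}}

```text
clock: 11.85
eef_pos: [0.5798, -0.0282, 0.2496]
eef_rot: [[-0.182, 0.983, 0.0], [0.983, 0.182, 0.0], [0.0, 0.0, -1.0]]
ft_force: [-0.6, -0.4, -0.2]
gripper_width: 0.045
finger_force: 0.0
```

```bash
cat > m.py <<'E'
from h import *
import scipy.cluster.hierarchy as h
s=bot.state();print(s['clock'],s['eef_pos'],s['joint_positions'])
for n in ('wrist','scene','side'):
    p,d,i=cam(n);w=cloud(d,i)
    if n=='wrist': cv2.imwrite('pics/w4.png',p[...,::-1]); np.savez('w4.npz',w=w)
    for nm,c,r in (('board',(.547,.1465),.06),('iso',(.571,.021),.045),('sel',(.590,-.077),.035)):
        m=(w[...,2]>(.085 if nm!='board' else .09))&(w[...,2]<.108)&(np.hypot(w[...,0]-c[0],w[...,1]-c[1])<r)
        if m.sum()>10:
            q=cv2.minAreaRect(w[m][:,:2].astype(np.float32)*1000);print(n,nm,m.sum(),np.round(q[0],1),np.round(q[1],1),round(q[2],1),np.percentile(w[m][:,2],[50,98]).round(4))
E
python3 m.py
```

```text
11.85 [ 0.57978346 -0.02818067  0.24958584] [-1.97873296e-01  1.87490918e-01  1.47265704e+00  4.27958358e-04
  1.48147301e+00 -3.80425710e-01]
wrist board 813 [551.8 120.2] [10.6 39.3] 10.7 [0.0988 0.1004]
wrist iso 1127 [570.9  18.7] [55.9 14.3] 4.3 [0.0937 0.0954]
wrist sel 555 [589.3 -78.8] [34.9 11.4] 10.2 [0.0935 0.0956]
scene board 169 [548.3 144.6] [19.7 90.9] 11.9 [0.0971 0.1031]
scene iso 88 [573.  18.] [57.2 17.2] 10.4 [0.0931 0.0983]
scene sel 46 [590.3 -79.1] [38.4 13. ] 12.1 [0.094  0.0984]
side board 122 [543.6 149.6] [13.7 91.6] 9.6 [0.0982 0.1047]
side iso 97 [567.5  23.4] [55.3 23.1] 6.9 [0.0927 0.0994]
side sel 51 [586.5 -74.3] [35.6 18.1] 5.6 [0.0916 0.0997]
```

View pics/w4.png

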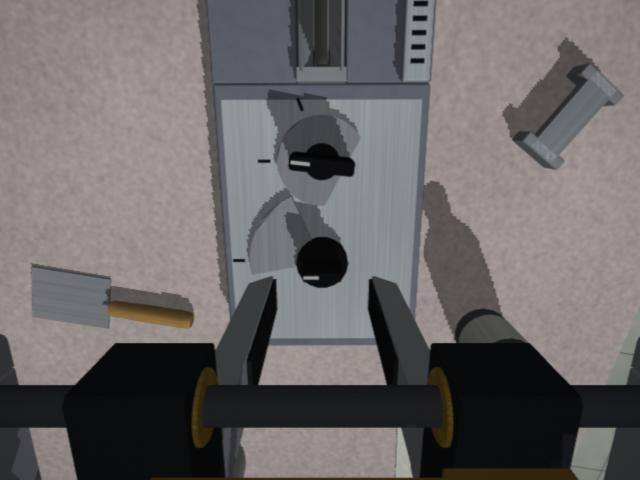

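w4.png: the isolator handle is at (322,162), turned slightly clockwise, and the selector is at (322,262). The board top is at about 0.099–0.100, so it is home. Next is the isolator.

{"fn": "send_rows", "kwargs": {
  "steps": [
    [0,0,0,0,0,-0.1124],
    [0,0,0,0,0,-0.1124],
    [0,0,0,0,0,-0.1124],
    [0,0,0,0,0,-0.1124],
    [0,0,0,0,0,-0.1124],
    [0,0,0,0,0,-0.1124],
    [0,0,0,0,0,-0.1124],
    [0,0,0,0,0,-0.1124],
    [0,0,0,0,0,-0.1124],
    [0,0,0,0,0,-0.1124],
    [0,0,0,0,0,-0.1124],
    [0,0,0,0,0,-0.1124],
    [0,0,0,0,0,-0.1124],
    [0.003,0.024,0.02,0,0,0],
    [0.0025,0.024,0.02,0,0,0],
    [0,0,0.03,0,0,0],
    [0,0,0.03,0,0,0],
    [0,0,0.02,0,0,0],
    [0,0,0,0,0,0],
    [0,0,0,0,0,0]
  ]
}}

```text
clock: 13.67
eef_pos: [0.5693, 0.022, 0.1284]
eef_rot: [[-0.997, -0.078, -0.003], [-0.078, 0.997, 0.001], [0.003, 0.001, -1.0]]
ft_force: [-0.1, -0.6, 0.8]
gripper_width: 0.0452
finger_force: 0.0
```

```bash
python3 - <<'E'
from h import *
s=bot.state();R=np.array(s['eef_rot']);print(s['clock'],s['eef_pos'],R.T@(np.array([.5707,.0195,.063])-s['eef_pos']),np.degrees(np.arctan2(R[1,1],R[0,1])),s['joint_positions'])
E
```

```text
13.6667 [0.56931771 0.02198581 0.12837306] [-0.00138259 -0.0026377   0.0653671 ] 94.45982642782855 [-1.13405431e-01  2.71537928e-01  1.62904972e+00  2.16206894e-04
  1.24412642e+00 -1.76211131e+00]
```

{"fn": "send_rows", "kwargs": {
  "steps": [
    [-0.0015,-0.0025,0.02,0,0,0],
    [0,0,0.02,0,0,0],
    [0,0,0.015,0,0,0],
    [0,0,0.01,0,0,0],
    [0,0,0,0,0,0],
    [0,0,0,0,0,0]
  ]
}}

```text
clock: 14.17
eef_pos: [0.5732, 0.0183, 0.0655]
eef_rot: [[-0.997, -0.076, 0.002], [-0.076, 0.997, -0.0], [-0.002, -0.0, -1.0]]
ft_force: [0.8, 0.6, 0.3]
gripper_width: 0.0452
finger_force: 0.0
```

{"fn": "send_rows", "kwargs": {
  "steps": [
    [0,0,0,0,0,0],
    [0,0,0,0,0,0],
    [0,0,0,0,0,0],
    [0,0,0,0,0,0],
    [0,0,0,0,0,0],
    [0,0,0,0,0,0]
  ],
  "claw": 0.0
}}

```text
clock: 14.67
eef_pos: [0.5726, 0.0194, 0.0649]
eef_rot: [[-0.997, -0.075, 0.001], [-0.075, 0.997, 0.002], [-0.001, 0.002, -1.0]]
ft_force: [-0.9, 4.3, 2.3]
gripper_width: 0.0136
finger_force: 30.0
```

{"fn": "send_rows", "kwargs": {
  "steps": [
    [0,0,0,0,0,0.08],
    [0,0,0,0,0,0.08],
    [0,0,0,0,0,0.08],
    [0,0,0,0,0,0.08],
    [0,0,0,0,0,0.08],
    [0,0,0,0,0,0.08],
    [0,0,0,0,0,0.08],
    [0,0,0,0,0,0.08],
    [0,0,0,0,0,0.08],
    [0,0,0,0,0,0.08],
    [0,0,0,0,0,0.08],
    [0,0,0,0,0,0.08],
    [0,0,0,0,0,0.08],
    [0,0,0,0,0,0.04],
    [0,0,0,0,0,0],
    [0,0,0,0,0,0]
  ]
}}

```text
clock: 16.0
eef_pos: [0.5716, 0.0174, 0.0649]
eef_rot: [[-0.538, 0.843, -0.002], [0.843, 0.538, -0.001], [-0.0, -0.002, -1.0]]
ft_force: [-3.6, -0.9, 5.3]
gripper_width: 0.0137
finger_force: 30.0
```

```bash
python3 - <<'E'
from h import *
s=bot.state();R=np.array(s['eef_rot']);print(s['ft_torque'],s['ft_force'],np.degrees(np.arctan2(R[1,1],R[0,1])))
E
```

```text
[-0.19381561  0.54537058 -0.0316639 ] [-3.59976216 -0.85984363  5.2812812 ] 32.51879485134285
```

{"fn": "send_rows", "kwargs": {
  "steps": [
    [0,0,0,0,0,0.04],
    [0,0,0,0,0,0.03],
    [0,0,0,0,0,0],
    [0,0,0,0,0,0]
  ]
}}

```text
clock: 16.33
eef_pos: [0.5715, 0.0174, 0.0649]
eef_rot: [[-0.478, 0.878, -0.002], [0.878, 0.478, -0.002], [-0.001, -0.002, -1.0]]
ft_force: [-4.3, -1.7, 5.1]
gripper_width: 0.0138
finger_force: 30.0
```

```bash
python3 - <<'E'
from h import *
s=bot.state();R=np.array(s['eef_rot']);print(s['ft_torque'],s['ft_force'],np.degrees(np.arctan2(R[1,1],R[0,1])))
E
```

```text
[-0.22117624  0.55952307  0.27566694] [-4.32262466 -1.72460004  5.10713553] 28.580013393738042
```

At the stop: torque has risen to 0.28 N·m and the angle matches 1.25 rad. Releasing and going to the selector.

{"fn": "send_rows", "kwargs": {
  "steps": [
    [0,0,0,0,0,0],
    [0,0,0,0,0,0],
    [0,0,0,0,0,0],
    [0,0,-0.02,0,0,0],
    [0,0,-0.03,0,0,0],
    [0,0,-0.03,0,0,0],
    [0,0,0,0,0,-0.1045],
    [0,0,0,0,0,-0.1045],
    [0,0,0,0,0,-0.1045],
    [0,0,0,0,0,-0.1045],
    [0,0,0,0,0,-0.1045],
    [0,0,0,0,0,-0.1045],
    [0,0,0,0,0,-0.1045],
    [0,0,0,0,0,-0.1045],
    [0,0,0,0,0,-0.1045],
    [0,0,0,0,0,-0.1045],
    [0,0,0,0,0,-0.1045],
    [0,0,0,0,0,-0.1045]
  ],
  "claw": 0.04
}}

```text
clock: 17.83
eef_pos: [0.5722, 0.0182, 0.144]
eef_rot: [[-0.983, -0.184, -0.0], [-0.184, 0.983, 0.0], [0.0, 0.0, -1.0]]
ft_force: [0.9, -0.3, 0.9]
gripper_width: 0.04
finger_force: 0.0
```

{"fn": "send_rows", "kwargs": {
  "steps": [
    [0,-0.03,0,0,0,0],
    [0,-0.03,0,0,0,0],
    [0,-0.03,0,0,0,0],
    [0,-0.0065,0,0,0,0],
    [0,0,0,0,0,0],
    [0,0,0,0,0,0]
  ]
}}

```text
clock: 18.33
eef_pos: [0.5893, -0.0765, 0.1439]
eef_rot: [[-0.984, -0.178, -0.001], [-0.178, 0.984, 0.001], [0.001, 0.001, -1.0]]
ft_force: [0.4, -0.1, 1.5]
gripper_width: 0.0402
finger_force: 0.0
```

```bash
python3 - <<'E'
from h import *
s=bot.state();R=np.array(s['eef_rot']);print(s['clock'],s['eef_pos'],R.T@(np.array([.589,-.0775,.065])-s['eef_pos']),np.degrees(np.arctan2(R[1,1],R[0,1])),s['joint_positions'])
E
python3 m.py
```

```text
18.3333 [ 0.58925455 -0.07646163  0.14390685] [ 0.000394   -0.00106458  0.07890593] 100.26072881223304 [-2.75072714e-01  3.02362184e-01  1.55464261e+00  8.06093555e-04
  1.28555007e+00 -2.02518004e+00]
18.3333 [ 0.58925455 -0.07646163  0.14390685] [-2.75072714e-01  3.02362184e-01  1.55464261e+00  8.06093555e-04
  1.28555007e+00 -2.02518004e+00]
wrist board 479 [553.8 107. ] [10.9 14.5] 10.9 [0.0978 0.1   ]
wrist iso 2297 [570.   18.6] [14.5 56.3] 29.5 [0.0935 0.0952]
wrist sel 1107 [588.3 -79.4] [35.3 11.9] 10.4 [0.0936 0.0953]
scene board 158 [548.5 143.6] [20.8 90. ] 15.0 [0.0978 0.1039]
scene iso 95 [574.4  18.9] [20.  51.8] 29.2 [0.0926 0.0981]
scene sel 48 [592.5 -80.7] [37.7 14.4] 10.8 [0.0938 0.0995]
side board 121 [544.1 149. ] [12.7 93.4] 10.5 [0.0979 0.105 ]
side iso 73 [568.2  22.9] [13.9 61.9] 28.8 [0.0934 0.1012]
side sel 50 [586.1 -75.9] [36.6 20.3] 2.2 [0.0917 0.0989]
```

The isolator reads about 1.24 rad and the selector is still at 0. Descending to grip the selector and turn it.

{"fn": "send_rows", "kwargs": {
  "steps": [
    [0.0005,-0.001,0.025,0,0,0],
    [0,0,0.025,0,0,0],
    [0,0,0.019,0,0,0],
    [0,0,0.01,0,0,0],
    [0,0,0,0,0,0],
    [0,0,0,0,0,0]
  ]
}}

```text
clock: 18.98
eef_pos: [0.5891, -0.0771, 0.0653]
eef_rot: [[-0.984, -0.18, -0.001], [-0.18, 0.984, 0.0], [0.001, 0.0, -1.0]]
ft_force: [0.4, 0.2, 0.9]
gripper_width: 0.0404
finger_force: 0.0
```

{"fn": "send_rows", "kwargs": {
  "steps": [
    [0,0,0,0,0,0],
    [0,0,0,0,0,0],
    [0,0,0,0,0,0],
    [0,0,0,0,0,0],
    [0,0,0,0,0,0],
    [0,0,0,0,0,0]
  ],
  "claw": 0.0
}}

```text
clock: 19.48
eef_pos: [0.59, -0.0787, 0.0663]
eef_rot: [[-0.984, -0.179, 0.002], [-0.179, 0.984, -0.001], [-0.002, -0.002, -1.0]]
ft_force: [0.0, -1.7, 2.8]
gripper_width: 0.0113
finger_force: 30.0
```

{"fn": "send_rows", "kwargs": {
  "steps": [
    [0,0,0,0,0,0.08],
    [0,0,0,0,0,0.08],
    [0,0,0,0,0,0.08],
    [0,0,0,0,0,0.08],
    [0,0,0,0,0,0],
    [0,0,0,0,0,0]
  ]
}}

```text
clock: 19.98
eef_pos: [0.59, -0.0791, 0.0663]
eef_rot: [[-0.99, 0.138, 0.002], [0.138, 0.99, -0.002], [-0.002, -0.002, -1.0]]
ft_force: [-1.1, -4.7, 3.5]
gripper_width: 0.0119
finger_force: 30.0
```

```bash
python3 - <<'E'
from h import *
s=bot.state();R=np.array(s['eef_rot']);print(s['ft_torque'],s['ft_force'],np.degrees(np.arctan2(R[1,1],R[0,1])))
E
```

```text
[-0.74650845 -0.1333625  -0.05605868] [-1.1263598  -4.72303772  3.45583853] 82.07149595900538
```

{"fn": "send_rows", "kwargs": {
  "steps": [
    [0,0,0,0,0,0.08],
    [0,0,0,0,0,0.08],
    [0,0,0,0,0,0.08],
    [0,0,0,0,0,0.08],
    [0,0,0,0,0,0.08],
    [0,0,0,0,0,0.08],
    [0,0,0,0,0,0.08],
    [0,0,0,0,0,0.08],
    [0,0,0,0,0,0.08],
    [0,0,0,0,0,0.08],
    [0,0,0,0,0,0.05],
    [0,0,0,0,0,0.04],
    [0,0,0,0,0,0],
    [0,0,0,0,0,0],
    [0,0,0,0,0,0]
  ]
}}

```text
clock: 21.23
eef_pos: [0.5895, -0.0799, 0.0663]
eef_rot: [[-0.517, 0.856, 0.001], [0.856, 0.517, -0.004], [-0.004, -0.001, -1.0]]
ft_force: [-2.1, -6.1, 5.0]
gripper_width: 0.0117
finger_force: 30.0
```

```bash
python3 - <<'E'
from h import *
s=bot.state();R=np.array(s['eef_rot']);print(s['ft_torque'],s['ft_force'],np.degrees(np.arctan2(R[1,1],R[0,1])))
E
```

```text
[-1.17082623  0.19308482  0.35558424] [-2.08215615 -6.11065469  4.9957275 ] 31.163280577553664
```

At the stop: torque has risen and the turn is about 1.2 rad. Releasing, rising and checking.

{"fn": "send_rows", "kwargs": {
  "steps": [
    [0,0,0,0,0,0],
    [0,0,0,0,0,0],
    [0,0,0,0,0,0],
    [0,0,0,0,0,0],
    [0,0,-0.02,0,0,0],
    [0,0,-0.03,0,0,0],
    [0,0,-0.03,0,0,0],
    [0,0,-0.03,0,0,0],
    [0,0,-0.03,0,0,0],
    [0,0,0,0,0,0],
    [0,0,0,0,0,0]
  ],
  "claw": 0.04
}}

```text
clock: 22.15
eef_pos: [0.5907, -0.0778, 0.2076]
eef_rot: [[-0.515, 0.857, 0.005], [0.857, 0.515, -0.001], [-0.003, 0.004, -1.0]]
ft_force: [-0.6, 0.2, -0.4]
gripper_width: 0.0402
finger_force: 0.0
```

```bash
python3 m.py; python3 -c "
from h import *
s=bot.state();print(s['ft_force'],s['gripper_width'])"
```

```text
22.15 [ 0.59068362 -0.07778801  0.20757098] [-2.76399987e-01  2.45154181e-01  1.49024622e+00  4.70554748e-04
  1.40141591e+00 -8.17894186e-01]
wrist iso 1674 [570.9  18.8] [14.2 55.9] 29.0 [0.0936 0.0954]
wrist sel 697 [589.2 -79.2] [11.8 35.9] 32.4 [0.0936 0.0955]
scene board 157 [547.6 143.7] [18.  89.8] 11.3 [0.0981 0.1032]
scene iso 92 [572.7  17.9] [19.  51.9] 29.1 [0.0936 0.099 ]
scene sel 58 [593.1 -79.3] [15.8 35. ] 34.3 [0.0925 0.0967]
side board 123 [544.2 149. ] [12.4 95.1] 11.8 [0.0987 0.1041]
side iso 74 [568.1  22.4] [13.5 59.5] 29.3 [0.0943 0.1   ]
side sel 41 [585.9 -73.4] [ 9.5 37.9] 32.5 [0.094  0.1016]
[-0.23032019  0.74250769  0.14011853] 0.04027438082220987
```

```bash
python3 -c "
from h import *
print(bot.job_done())"
```

```text
the job is handed in; nothing more can be done
None
```

I handed the job in at about 22 s of the 67 s. By my last camera measurements, the board is fully home in the clip slot, the isolator is at about 1.24 rad and the selector at about 1.19 rad; the hand-in call returned no verdict, and I took no final picture of the bystanders.

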